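# Prop open the gauge-block case on its folding stay

### The arm

A 7-joint arm with a two-finger parallel gripper is mounted at the origin on the work surface. World frame = base frame: x ahead of the robot, y to its left, z up, the work surface at z = 0. Lengths are in m, angles in rad, forces in N, time in s.
With the tool pointing down it reaches from about 0.425 to 0.875 m from the base axis. Payload 8.4 kg.
Tool frame: the origin (TCP) lies midway between the tips of the shut fingers; the grasp point (between the pads) lies 19 mm behind it; z points along the fingers, y is the line along which they close (so a half turn about z gives the same grasp; the last joint's range is limited). The gripper opens to 87 mm and grips with 3 to 60 N. Pads are 19 mm wide; open, the fingers measure 117 mm over their backs; the gripper's body (75 mm by 190 mm) begins 51 mm behind the grasp point.
Start: joints at [-1.239, 0.333, 0.04, 1.465, -0.013, 1.343, -0.059], TCP at [0.271, 0.591, 0.223] pointing down, gripper open.
Joint ranges: [-2.58, 2.58], [-0.38, 2.09], [-1.3, 1.39], [0.25, 2.4], [-1.5, 4.64], [0.08, 2.09], [-2.65, 2.65]. Speed limits (rad/s): [2.22, 2.22, 2.79, 2.79, 3.14, 3.14, 3.14].

### API

Orientations are given as a unit quaternion [x, y, z, w].
In Python, from bench import sense, vision, r gives the robot as it stands.
- The arm moves only by the tool drive_tool, never from a script. Its argument "deltas" is one flat list of numbers, 6 for each row, row after row: the shift along the tool's x, y, z in mm, then the turn, a rotation vector about the tool's x, y, z in rad. In form: [dx, dy, dz, rx, ry, rz, dx, dy, dz, rx, ry, rz, ...]. A call has 1 to 8 rows; each row shifts and turns the commanded pose from where the row before left it, along the tool's axes as they then stand; what a row does not reach is not made up. A row lasts 1/10 s, in which the tool goes at most 50 mm and 8.59 degrees, less where a joint would pass 70% of its speed; a pose out of reach is approached as far as the arm can. A call is refused whole if a number of a shift passes 50 or a number of a turn 0.15, either way. A call with a gripper value outside its range is refused whole. "claw" is the finger opening in mm, from 0 to 87, set as the call begins (left out, the last holds). The fingers move at their own pace and stop on an object; "grip_force" is the grip in N (left out, the last holds). Time passes only in rows, so rows that do not move let the fingers close. It gives the time, the measured TCP pose, the force, the opening and the grip force at its end, in the units of the state.
- sense(): the state, without advancing time (a new reading comes with each control period).
- vision.read_camera(name): name is "side" or "top" or "wrist"; returns the picture (400x640x3 uint8, red, green, blue); there is no depth.
- vision.camera_info(name): a dict with "camera_matrix" (3x3 intrinsics, pixels), "dist_coeffs" ([k1, k2, p1, p2, k3] as OpenCV has them; the pictures are not rectified), "rvec" (rotation vector, rad) and "tvec" (3), from world to camera coordinates, as OpenCV has them. Camera axes: x right, y down, z forward; pixel columns grow to the right and rows downward; lengths in m; the calibration is good to about 2 mm. A picture is of the moment at which its call begins: read the wrist's pose just before it. camera_info takes no time and is no camera call; for the wrist camera it gives the pose at the moment of the call.
- r.finish_job(): hands the job in; it is judged then, once.
The state is a dict: "time": time; "joint_positions": joint angles; "dq": joint speeds; "tau": joint torques, N m; "eef_pos": TCP position; "orientation": TCP orientation; "wrist_force": force on the tool from outside, world axes, zero at the start; "wrist_torque": the same for the moment, N m; "opening": opening from 0.0 (shut) to 1.0 (fully open); "finger_force": force on a finger pad.
Only numpy, scipy, OpenCV 4.12 (cv2) and the standard library are available. Lean on these libraries where they do the work, as an engineer would, in place of code of your own. Each camera call takes 0.05 s, during which the arm holds its last target. There are 200 camera calls.

### The job

Raise the lid of the gauge-block case by its yellow bar, then lock the folding stay on the side of the case by pushing the orange knob at the stay's elbow fully past the straight line to its stop, so that the locked stay holds the lid up unaided. Do not let the lid slam and leave the other things on the table where they are.

Things in the scene. Friction and masses are not known exactly. Their poses are not given: they have to be found in the camera images.
- case: Black flip-top case fixed to the table: 220 mm deep (x), 260 mm wide (y), body 62 mm tall, with an 18 mm thick aluminium lid on top (its top at 80 mm). Origin: centre of the underside. Its -x side is the front (towards the robot, with the yellow bar), +x the hinge side, -y the side with the folding stay, z up.
- lid_hinge (a point): Middle of the lid's hinge line, on the case's far top edge, 110 mm behind the case's centre and 62 mm above the table. The hinge axis runs along the case's y. Does not move with the lid.
- lid_bar (a point): Middle of the round yellow grip bar on the lid's front edge: 10 mm thick, 110 mm long along the case's y, standing 40 mm off the lid's front edge on two end legs. 260 mm from the hinge line and, with the lid shut, 9 mm above it (71 mm above the table). It moves with the lid; a bar pinched from above can turn between the fingers. With the lid locked open it is about 320 mm above the table.
- case_lid (a joint): Lid angle in rad: 0 shut, 1.40 (80 degrees) when the stay is locked. The stay lets it go no further than 1.40. The hinge is stiff enough to hold the lid by friction above about 1.15 rad (65 degrees); lower down the lid may fall shut. Lifting takes about 3 N at the bar.
- stay_foot (a point): Pivot of the stay's lower link on the case's -y side, 55 mm towards the front from the case's centre and 50 mm above the table; the point is given 23 mm outside the case's side, level with the knob's middle. Fixed to the case. Pushing the knob down and back (away from the front) round this pivot, past the straight line, locks the stay; with the lid near 1.3 rad 2 to 5 N is enough, and the push raises the lid the rest of the way.
- stay_knob (a point): Middle of the orange knob at the stay's elbow: 18 mm diameter, 32 mm long along the case's y, its middle 24 mm outside the case's -y side. Swings about stay_foot at 80 mm. Lid shut: ahead of the foot, at rim height. As the lid rises it swings up and back, staying above and in front of the straight line from foot to lid pivot while unlocked. Locked: 64 mm behind and 48 mm above the foot
- stay_elbow (a joint): Elbow angle of the stay in rad: 0 with the lid shut (links 80 mm and 121 mm folded together), 2.86 when the links are in a straight line, 2.98 at the stop, past straight, where the lid's weight keeps it locked. The upper link's other end is pivoted on the lid's side 120 mm from the hinge.
- gauge_pin_center (a point): Bystander: loose upright steel gauge pin, 26 mm diameter, 60 mm tall, on the table by the case's +y side. This point is its centre.
- oil_jar: Bystander: loose jar, 48 mm diameter, 70 mm tall, by the case's +y side. Origin at its underside.
- micrometer: Bystander: loose micrometer, blue frame, about 125 mm long. Origin at the table beside its anvil, its length along its x.
- driver: Bystander: loose screwdriver, 160 mm long, lying on the table.

How it is judged:
By the outcome, as a careful person would: the job done as asked, in the order asked, and still so for the second after the job is handed in, with the robot touching nothing.
It also fails if it takes over 51 s, if anything falls off the work surface, if the arm or the gripper's body presses on something with over 40 N, if the wrist force passes 120 N, or if a joint passes its speed limit or range.

## Working session

There is one attempt and no reset: what is moved stays moved. The work goes in short steps, Python scripts to look and compute and a tool call to move; the robot and the scene stay as the last step left them, time stands still between calls to the robot, and variables do not carry over. Pictures are saved under pics/ and viewed, at most 10 in all, crops included, and the job is handed in when it is done.

Besides the shell and the picture viewer there is one more tool, called after ">>>" by a JSON object that holds its "api" and its "payload". drive_tool: Moves the arm, as the interface text tells. Its arguments: {"type":"object","properties":{"deltas":{"type":"array"},"claw":{"type":"number"},"grip_force":{"type":"number"}},"required":["deltas"]}

```bash
mkdir -p pics && python3 - <<'E'
from bench import sense, vision, r
import cv2
s=sense(); print({k:s[k] for k in("time","eef_pos","orientation","opening")})
for n in("top","side"):
    cv2.imwrite(f"pics/{n}0.png",vision.read_camera(n)[:,:,::-1])
    i=vision.camera_info(n); print(n,i)
E
```

```text
{'time': 0.0, 'eef_pos': array([0.27129143, 0.59018469, 0.22167021]), 'orientation': array([ 2.13750241e-01,  9.76888028e-01, -7.76676050e-04, -1.09658838e-04]), 'opening': 1.0015055685668874}
top {'camera_matrix': array([[428.6419029 ,   0.        , 325.8225586 ],
       [  0.        , 428.6419029 , 202.91860784],
       [  0.        ,   0.        ,   1.        ]]), 'dist_coeffs': array([-0.08048697,  0.        ,  0.        ,  0.        ,  0.        ]), 'rvec': array([ 2.08735151, -2.13415774,  0.18036241]), 'tvec': array([0.03193664, 0.49386641, 1.05996748])}
side {'camera_matrix': array([[482.39143731,   0.        , 320.58585899],
       [  0.        , 482.39143731, 190.39838705],
       [  0.        ,   0.        ,   1.        ]]), 'dist_coeffs': array([-0.11512622,  0.        ,  0.        ,  0.        ,  0.        ]), 'rvec': array([ 2.20736521, -0.8539955 ,  0.3448874 ]), 'tvec': array([-0.36436996,  0.27693419,  1.20188189])}
```

View pics/top0.png

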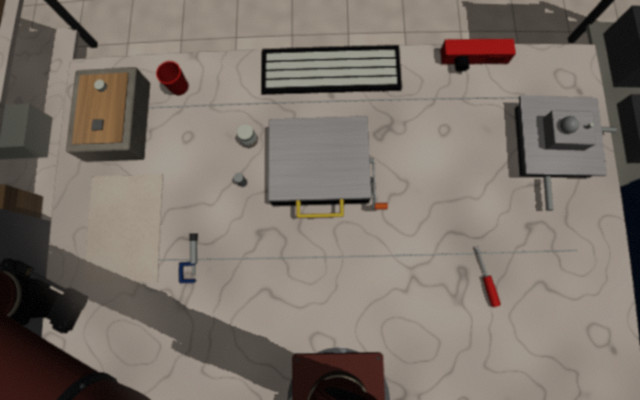

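View pics/side0.png

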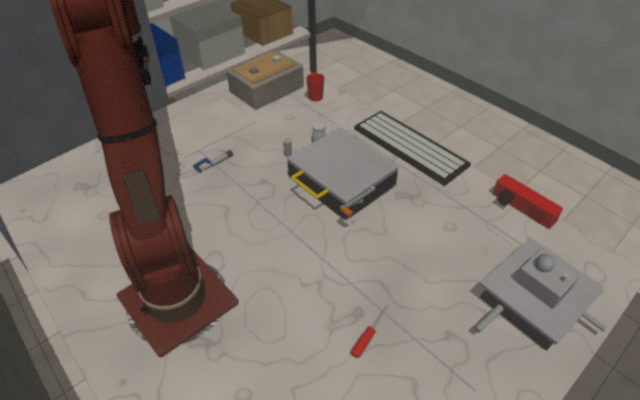

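The top view shows the case lid at about (268..369, 117..203), the yellow bar at about (320, 215) and the orange knob at about (381, 206). In the side view the bar is near (310, 184) and the knob near (346, 210). I'll enlarge both.

```bash
python3 - <<'E'
import cv2,numpy as np
a=cv2.imread("pics/top0.png")[105:225,255:400]; b=cv2.imread("pics/side0.png")[125:225,275:405]
a=cv2.resize(a,None,fx=5,fy=5,interpolation=cv2.INTER_CUBIC); b=cv2.resize(b,None,fx=6,fy=6,interpolation=cv2.INTER_CUBIC)
cv2.imwrite("pics/topc.png",a); cv2.imwrite("pics/sidec.png",b)
E
```

```text
(no output)
```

View pics/topc.png

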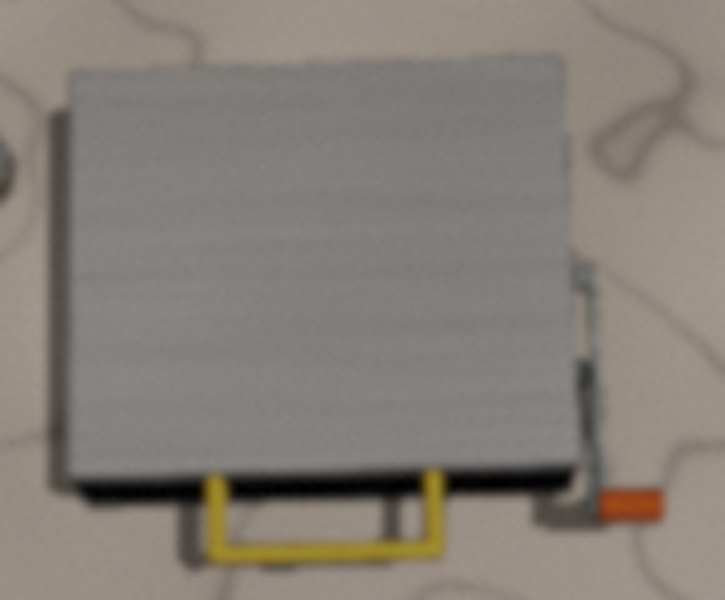

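View pics/sidec.png

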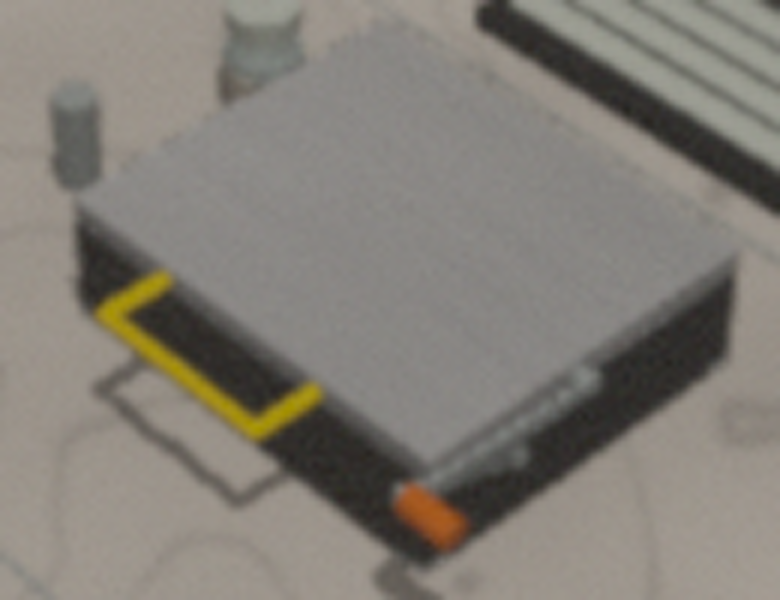

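Top crop: lid corners at about (70,72), (563,57), (577,470), (70,475), bar ends at (218,553) and (435,548), knob centre at (632,505). Side crop: lid corners at (78,205), (385,20), (738,258), (425,465), bar ends at (108,312) and (260,432), knob at (430,518).

```bash
cat > h.py <<'E'
import numpy as np,cv2
from scipy.optimize import least_squares
from scipy.spatial.transform import Rotation as R
from bench import sense, vision, r
L=np.array([[.11,.13,.08],[.11,-.13,.08],[-.11,-.13,.08],[-.11,.13,.08],[-.15,.05,.071],[-.15,-.05,.071],[-.134,-.154,.062]])
T=np.array([[70,72],[563,57],[577,470],[70,475],[218,553],[435,548],[632,505]])/5+[254.6,104.6]
S=np.array([[385,20],[738,258],[425,465],[78,205],[108,312],[260,432],[430,518]])/6+[274.6,124.6]
def proj(n,P):
    i=vision.camera_info(n); return cv2.projectPoints(np.asarray(P,float),i["rvec"],i["tvec"],i["camera_matrix"],i["dist_coeffs"])[0].reshape(-1,2)
def world(p,P): return R.from_euler("z",p[2]).apply(P)+[p[0],p[1],0]
if __name__=="__main__":
    f=lambda p:np.r_[(proj("top",world(p,L))-T),(proj("side",world(p,L))-S)].ravel()
    q=least_squares(f,[.7,0,0],loss="soft_l1"); print(q.x); print(f(q.x).reshape(2,-1,2).round(1).tolist())
    print(world(q.x,[[.11,0,.062],[-.15,0,.071],[-.055,-.153,.05],[-.134,-.154,.062]]))
E
python3 h.py; python3 -c "
from h import *
s=sense();M=R.from_quat(s['orientation']).as_matrix();print(M.round(3))"
```

```text
[0.60979878 0.03577706 0.00372781]
[[[0.0, -1.0], [0.5, -1.1], [1.5, -1.5], [-0.3, 0.4], [2.2, 0.2], [-1.5, 0.1], [-0.2, 1.9]], [[-0.5, -0.2], [0.8, -1.6], [0.4, -0.3], [-1.4, -1.4], [0.5, 2.0], [-2.1, -0.5], [-0.7, 4.3]]]
[[ 0.71979801  0.03618712  0.062     ]
 [ 0.45979982  0.03521789  0.071     ]
 [ 0.55536952 -0.1174269   0.05      ]
 [ 0.47637379 -0.11872139  0.062     ]]
[[-0.909  0.418 -0.001]
 [ 0.418  0.909 -0.001]
 [-0.    -0.001 -1.   ]]
```

```bash
python3 - <<'E'
from h import *
L[4,1],L[5,1]=.055,-.055
f=lambda p:np.r_[(proj("top",world(p,L[:6]))-T[:6]),(proj("side",world(p,L[:6]))-S[:6])].ravel()
q=least_squares(f,[.7,0,0]); print(q.x, f(q.x).reshape(2,-1,2).round(1).tolist())
g=lambda P:np.r_[proj("top",P[None])-T[6],proj("side",P[None])-S[6]].ravel()
print("knob",least_squares(g,[.47,-.12,.06]).x)
print(world(q.x,[[.11,0,.062],[-.15,0,.071],[-.055,-.153,.05]]))
E
```

```text
[ 0.60926532  0.03556164 -0.00266864] [[[0.4, -1.1], [0.8, -0.7], [1.3, -1.0], [-0.5, 0.3], [-0.1, 0.3], [0.2, 0.4]], [[-0.2, -0.1], [0.8, -1.2], [-0.1, -0.1], [-1.4, -1.5], [-0.8, 1.0], [-1.4, 0.5]]]
knob [ 0.47887748 -0.11803933  0.07668345]
[[ 0.71926493  0.03526809  0.062     ]
 [ 0.45926585  0.03596194  0.071     ]
 [ 0.55385721 -0.11729104  0.05      ]]
```

>>> {"api": "drive_tool", "payload": {"deltas": [0,0,0,0,0,0.142,0,0,0,0,0,0.142,0,0,0,0,0,0.142,0,0,0,0,0,0.142,0,0,0,0,0,0.142,0,0,0,0,0,0.142,0,0,0,0,0,0.142,0,0,0,0,0,0.142], "claw": 34}}

```text
time: 0.9
eef_pos: [0.2713, 0.5903, 0.222]
orientation: [0.708, 0.706, -0.0, 0.0]
wrist_force: [0.2, 0.7, 0.4]
opening: 0.413
finger_force: 0.0
```

>>> {"api": "drive_tool", "payload": {"deltas": [-35,14,0,0,0,0,-35,14,0,0,0,0,-35,14,0,0,0,0,-35,14,0,0,0,0,-35,14,0,0,0,0,-35,14,0,0,0,0,-35,14,0,0,0,0,-35,14,0,0,0,0]}}

```text
time: 1.7
eef_pos: [0.3847, 0.3094, 0.2223]
orientation: [0.706, 0.709, -0.0, -0.0]
wrist_force: [0.4, 0.7, 0.5]
opening: 0.39
finger_force: 0.0
```

>>> {"api": "drive_tool", "payload": {"deltas": [-35,11,0,0,0,0,-35,11,0,0,0,0,-35,11,0,0,0,0,-35,10,0,0,0,0,-35,10,0,0,0,0,-35,9,0,0,0,0,-35,7,0,0,0,0,-29,7,0,0,0,0]}}

```text
time: 2.5
eef_pos: [0.4615, 0.0352, 0.2224]
orientation: [0.706, 0.708, -0.0, -0.0]
wrist_force: [0.8, 0.6, 0.1]
opening: 0.389
finger_force: 0.0
```

>>> {"api": "drive_tool", "payload": {"deltas": [0,0,15,0,0,0,0,0,15,0,0,0,0,0,15,0,0,0,0,0,15,0,0,0,0,0,0,0,0,0]}}

```text
time: 3.0
eef_pos: [0.4602, 0.037, 0.1608]
orientation: [0.706, 0.708, -0.002, -0.001]
wrist_force: [-0.6, -0.3, 0.2]
opening: 0.39
finger_force: 0.0
```

```bash
python3 - <<'E'
from h import *
import cv2
s=sense();print(s["eef_pos"],s["orientation"],s["joint_positions"])
print(proj("wrist",[[.4593,.036,.071]]))
cv2.imwrite("pics/w1.png",vision.read_camera("wrist")[:,:,::-1])
E
```

```text
[0.46020971 0.03701091 0.16082708] [ 7.05728585e-01  7.08480189e-01 -1.59617531e-03 -6.62849899e-04] [-0.86105591 -0.03875942  0.67985217  2.0111833   0.02732052  1.16407305
 -0.18857357]
[[318.41582389 199.1858562 ]]
```

View pics/w1.png

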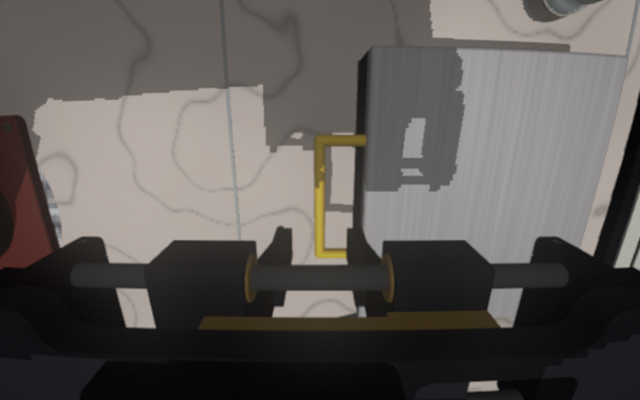

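The wrist view shows the bar running from (320,140) to (320,254), centred between the fingers and within 1 mm of the prediction. Next I descend and grip.

>>> {"api": "drive_tool", "payload": {"deltas": [0,0,20,0,0,0,0,0,20,0,0,0,0,0,20,0,0,0,0,0,20,0,0,0,0,0,15,0,0,0,0,0,10,0,0,0,0,0,4,0,0,0,0,0,0,0,0,0]}}

```text
time: 3.85
eef_pos: [0.4618, 0.0374, 0.0538]
orientation: [0.706, 0.709, -0.0, 0.0]
wrist_force: [0.8, -0.4, 0.1]
opening: 0.393
finger_force: 0.0
```

>>> {"api": "drive_tool", "payload": {"deltas": [0,0,0,0,0,0,0,0,0,0,0,0,0,0,0,0,0,0,0,0,0,0,0,0,0,0,0,0,0,0], "claw": 0, "grip_force": 20}}

```text
time: 4.35
eef_pos: [0.4602, 0.0374, 0.0535]
orientation: [0.706, 0.709, -0.001, -0.001]
wrist_force: [-7.5, 0.1, 7.7]
opening: 0.104
finger_force: 20.0
```

```bash
python3 - <<'E'
from h import *
# arc rows: world dx, up dz per 0.05 rad
t=np.arange(0,1.36,.05)+.0346
x=.7193-.26*np.cos(t); z=.062+.26*np.sin(t)
print(np.c_[t[:-1]-.0346,np.diff(x)*1e3,np.diff(z)*1e3].round(1).tolist())
E
```

```text
[[0.0, 0.8, 13.0], [0.1, 1.4, 12.9], [0.1, 2.1, 12.8], [0.2, 2.7, 12.7], [0.2, 3.3, 12.6], [0.2, 4.0, 12.4], [0.3, 4.6, 12.2], [0.4, 5.2, 11.9], [0.4, 5.8, 11.6], [0.4, 6.3, 11.3], [0.5, 6.9, 11.0], [0.6, 7.4, 10.7], [0.6, 8.0, 10.3], [0.6, 8.5, 9.9], [0.7, 9.0, 9.4], [0.8, 9.4, 9.0], [0.8, 9.8, 8.5], [0.8, 10.3, 8.0], [0.9, 10.6, 7.5], [1.0, 11.0, 6.9], [1.0, 11.3, 6.4], [1.0, 11.6, 5.8], [1.1, 11.9, 5.2], [1.2, 12.2, 4.6], [1.2, 12.4, 4.0], [1.2, 12.6, 3.4], [1.3, 12.7, 2.7]]
```

>>> {"api": "drive_tool", "payload": {"deltas": [0,0.8,-13,0,0,0,0,1.4,-12.9,0,0,0,0,2.1,-12.8,0,0,0,0,2.7,-12.7,0,0,0,0,3.3,-12.6,0,0,0,0,4,-12.4,0,0,0,0,4.6,-12.2,0,0,0,0,5.2,-11.9,0,0,0]}}

```text
time: 5.15
eef_pos: [0.4837, 0.0375, 0.1548]
orientation: [0.706, 0.709, -0.001, -0.002]
wrist_force: [-9.9, 0.8, -0.3]
opening: 0.102
finger_force: 20.0
```

>>> {"api": "drive_tool", "payload": {"deltas": [0,5.5,-11.6,0,0,0,0,6,-11.3,0,0,0,0,6.9,-11,0,0,0,0,7.4,-10.7,0,0,0,0,8,-10.3,0,0,0,0,8.5,-9.9,0,0,0,0,9,-9.4,0,0,0,0,9.4,-9,0,0,0]}}

```text
time: 5.95
eef_pos: [0.5439, 0.0377, 0.2394]
orientation: [0.706, 0.709, -0.001, -0.003]
wrist_force: [-19.5, 0.9, 16.9]
opening: 0.107
finger_force: 20.0
```

>>> {"api": "drive_tool", "payload": {"deltas": [0,9.8,-8.5,0,0,0,0,10.3,-8,0,0,0,0,10.6,-7.5,0,0,0,0,11,-6.9,0,0,0,0,11.3,-6.4,0,0,0,0,11.6,-5.8,0,0,0,0,11.9,-5.2,0,0,0,0,0,0,0,0,0]}}

```text
time: 6.75
eef_pos: [0.6244, 0.0379, 0.2884]
orientation: [0.706, 0.708, 0.001, 0.001]
wrist_force: [-1.9, 1.8, 6.8]
opening: 0.105
finger_force: 20.0
```

>>> {"api": "drive_tool", "payload": {"deltas": [0,12,-4.8,0,0,0,0,12,-4,0,0,0,0,12,-3.4,0,0,0,0,0,0,0,0,0,0,0,0,0,0,0]}}

```text
time: 7.25
eef_pos: [0.6598, 0.0379, 0.3]
orientation: [0.706, 0.708, 0.001, 0.001]
wrist_force: [-0.8, 0.4, 5.6]
opening: 0.105
finger_force: 20.0
```

>>> {"api": "drive_tool", "payload": {"deltas": [0,0,0,0,0,0,0,0,0,0,0,0,0,0,0,0,0,0,0,0,0,0,0,0], "claw": 34}}

```text
time: 7.65
eef_pos: [0.6588, 0.0381, 0.2978]
orientation: [0.706, 0.709, -0.0, -0.0]
wrist_force: [0.2, -0.4, 0.3]
opening: 0.356
finger_force: 0.0
```

>>> {"api": "drive_tool", "payload": {"deltas": [0,0,-10,0,0,0,0,0,-15,0,0,0,0,0,-20,0,0,0,0,0,-15,0,0,0,0,0,0,0,0,0]}}

```text
time: 8.15
eef_pos: [0.6599, 0.0377, 0.3612]
orientation: [0.706, 0.708, 0.002, 0.002]
wrist_force: [-0.2, 0.7, 0.0]
opening: 0.39
finger_force: 0.0
```

```bash
python3 - <<'E'
from h import *
s=sense();print(s["time"],s["eef_pos"],s["joint_positions"].round(2),s["wrist_force"])
cv2.imwrite("pics/s2.png",cv2.resize(vision.read_camera("side")[60:235,265:465,::-1],None,fx=3.4,fy=3.4,interpolation=cv2.INTER_CUBIC))
E
```

```text
8.15 [0.65989486 0.03771579 0.36123103] [-0.64  0.38  0.75  1.23 -0.26  1.62  0.07] [-0.17619764  0.72754109  0.00183662]
```

View pics/s2.png

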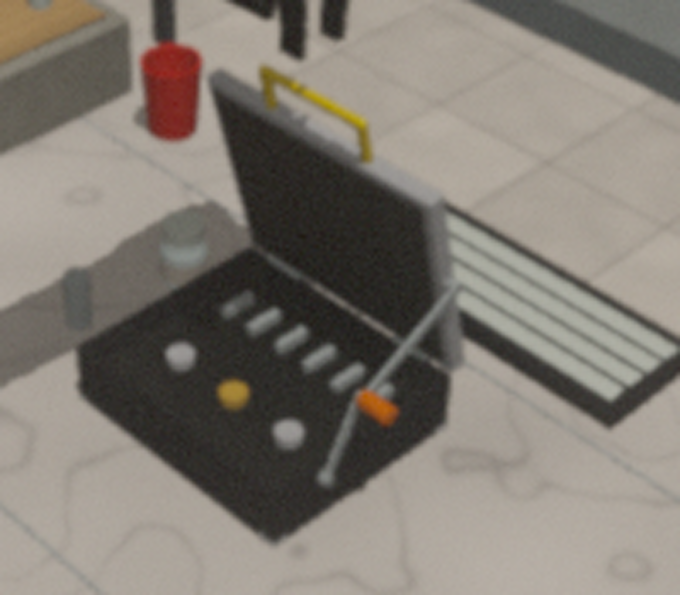

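>>> {"api": "drive_tool", "payload": {"deltas": [-20,-20,0,0,0,0,-20,-20,0,0,0,0,-20,-20,0,0,0,0,-20,-20,0,0,0,0,-20,-20,0,0,0,0,-20,-20,0,0,0,0,-20,-20,0,0,0,0,-21,-20,0,0,0,0], "claw": 0}}

```text
time: 9.0
eef_pos: [0.4985, -0.1241, 0.3571]
orientation: [0.706, 0.709, -0.0, -0.0]
wrist_force: [0.4, 0.3, 0.1]
opening: 0.007
finger_force: 0.0
```

>>> {"api": "drive_tool", "payload": {"deltas": [0,0,0,0,0,-0.14,0,0,0,0,0,-0.14,0,0,0,0,0,-0.14,0,0,0,0,0,-0.14,0,0,0,0,0,-0.14,0,0,0,0,0,-0.14,0,0,0,0,0,-0.14,0,0,0,0,0,-0.14]}}

```text
time: 9.8
eef_pos: [0.4993, -0.1235, 0.3572]
orientation: [0.219, 0.976, -0.0, -0.0]
wrist_force: [-0.5, 0.5, 0.5]
opening: 0.006
finger_force: 0.0
```

>>> {"api": "drive_tool", "payload": {"deltas": [0,0,0,0,0,-0.15,0,0,0,0,0,-0.15,0,0,0,0,0,-0.15,0,0,0,0,-0.13,0,0,0,0,0,-0.13,0,0,0,0,0,-0.13,0,0,0,0,0,-0.13,0,0,0,0,0,0,0]}}

```text
time: 10.6
eef_pos: [0.4969, -0.1252, 0.3581]
orientation: [-0.0, 0.978, 0.004, 0.208]
wrist_force: [-0.7, -0.5, 0.1]
opening: 0.005
finger_force: 0.0
```

```bash
python3 - <<'E'
from h import *
s=sense();print(s["time"],s["eef_pos"],s["joint_positions"].round(2),s["wrist_force"])
M=R.from_quat(s["orientation"]).as_matrix();print(M.round(3))
F=np.array([.5539,-.1183,.05]); K=lambda p:F+.08*np.array([np.cos(p),0,np.sin(p)])
px=np.array([375.8,179.4]); f=lambda p:(proj("side",K(p[0])[None])-px).ravel()
q=least_squares(f,[1.1]);print("phi",q.x,f(q.x),K(q.x[0]))
th=lambda t:np.array([.11-.12*np.cos(t+.075)+.055,.062+.12*np.sin(t+.075)-.05])
def phi(t):
    d=th(t);D=np.hypot(*d);return np.arctan2(d[1],d[0])+np.arccos(min(1,(.08**2+D*D-.121**2)/(.16*D)))
for t in(1.2,1.25,1.3,1.33):print(t,phi(t),K(phi(t)))
E
```

```text
10.6 [ 0.49693274 -0.12517014  0.35808802] [-0.39 -0.38  0.45  1.91  0.14  1.16  1.61] [-0.68722177 -0.48209629  0.11213385]
[[-0.914 -0.002  0.406]
 [ 0.001  1.     0.008]
 [-0.406  0.008 -0.914]]
phi [1.07443673] [0.06435699 0.64582081] [ 0.59199821 -0.1183      0.12034576]
1.2 1.3249331185314723 [ 0.57337149 -0.1183      0.12759421]
1.25 1.2254398058243277 [ 0.58098257 -0.1183      0.12527639]
1.3 1.1116039005513314 [ 0.58935795 -0.1183      0.12171286]
1.33 1.030797319832274 [ 0.59503081 -0.1183      0.11861674]
```

>>> {"api": "drive_tool", "payload": {"deltas": [1.6,0,25,0,0,0,1.6,0,25,0,0,0,1.6,0,25,0,0,0,1.6,0,25,0,0,0,1.6,0,25,0,0,0,1.6,0,25,0,0,0,1.6,0,25,0,-0.05,0,0,0,0,0,-0.05,0]}}

```text
time: 11.4
eef_pos: [0.559, -0.1195, 0.1898]
orientation: [-0.004, 0.968, 0.004, 0.253]
wrist_force: [-0.3, -0.5, 0.7]
opening: 0.001
finger_force: 0.0
```

```bash
cat > n.py <<'E'
from h import *
import sys
s=sense();p=s["eef_pos"];M=R.from_quat(s["orientation"]).as_matrix();n=M[:,2]
print(s["time"],p,s["joint_positions"].round(2),s["wrist_force"].round(1),M.round(3).tolist())
for a in (1.074,1.0,.9,.8,.7,.64,.6):
    K=np.array([.5539+.08*np.cos(a),-.123,.05+.08*np.sin(a)]); t=K-.009*n
    print(a,t.round(4),"tool mm",(M.T@(t-p)*1e3).round(1))
E
python3 n.py
```

```text
11.4 [ 0.55895318 -0.11945442  0.18981035] [-0.45 -0.2   0.6   2.16  0.03  0.64  1.72] [-0.3 -0.5  0.7] [[-0.872, -0.01, 0.489], [-0.006, 1.0, 0.01], [-0.489, 0.006, -0.872]]
1.074 [ 0.5876 -0.1231  0.1282] tool mm [ 5.1 -4.3 67.7]
1.0 [ 0.5927 -0.1231  0.1252] tool mm [ 2.2 -4.3 72.9]
0.9 [ 0.5992 -0.1231  0.1205] tool mm [-1.2 -4.4 80.1]
0.8 [ 0.6052 -0.1231  0.1152] tool mm [-3.9 -4.5 87.6]
0.7 [ 0.6107 -0.1231  0.1094] tool mm [-5.8 -4.6 95.4]
0.64 [ 0.6137 -0.1231  0.1056] tool mm [ -6.5  -4.7 100.1]
0.6 [ 0.6155 -0.1231  0.103 ] tool mm [ -6.9  -4.7 103.3]
```

>>> {"api": "drive_tool", "payload": {"deltas": [1.2,-1,14,0,0,0,1.2,-1,14,0,0,0,1.2,-1,14,0,0,0,1.2,-1,13,0,0,0,0,0,0,0,0,0]}}

```text
time: 11.9
eef_pos: [0.5823, -0.1231, 0.1416]
orientation: [-0.004, 0.967, 0.004, 0.253]
wrist_force: [-0.6, 0.6, -0.2]
opening: 0.007
finger_force: 0.0
```

```bash
python3 n.py; python3 - <<'E'
from h import *
cv2.imwrite("pics/s3.png",cv2.resize(vision.read_camera("side")[60:235,265:465,::-1],None,fx=3.4,fy=3.4,interpolation=cv2.INTER_CUBIC))
E
```

```text
11.9 [ 0.58227676 -0.12306804  0.1416355 ] [-0.51 -0.06  0.7   2.18 -0.14  0.52  1.88] [-0.6  0.6 -0.2] [[-0.872, -0.01, 0.49], [-0.005, 1.0, 0.01], [-0.49, 0.006, -0.872]]
1.074 [ 0.5876 -0.1231  0.1282] tool mm [ 1.9 -0.2 14.4]
1.0 [ 0.5927 -0.1231  0.1252] tool mm [-1.  -0.2 19.5]
0.9 [ 0.5992 -0.1231  0.1205] tool mm [-4.4 -0.3 26.7]
0.8 [ 0.6052 -0.1231  0.1152] tool mm [-7.1 -0.4 34.3]
0.7 [ 0.6107 -0.1231  0.1094] tool mm [-8.9 -0.5 42. ]
0.64 [ 0.6137 -0.1231  0.1056] tool mm [-9.7 -0.5 46.8]
0.6 [ 0.6155 -0.1231  0.103 ] tool mm [-10.   -0.6  50. ]
```

View pics/s3.png

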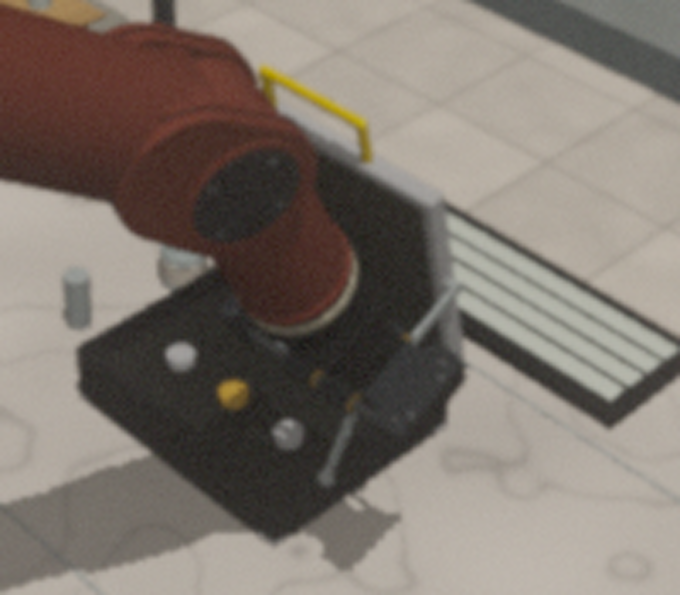

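The gripper hides the knob, and the lid has not moved (bar still at (265..368, 70..155)). I'll push along the arc.

>>> {"api": "drive_tool", "payload": {"deltas": [0.5,0,5,0,0,0,0.5,0,5,0,0,0,0,0,4.4,0,0,0,-1,0,2.5,0,0,0,-1,0,2.5,0,0,0,0,0,0,0,0,0]}}

```text
time: 12.55
eef_pos: [0.594, -0.124, 0.1281]
orientation: [-0.003, 0.967, 0.005, 0.256]
wrist_force: [0.7, 0.3, 2.6]
opening: 0.005
finger_force: 1.1
```

>>> {"api": "drive_tool", "payload": {"deltas": [-1.2,0,2.4,0,0,0,-1.2,0,2.4,0,0,0,-1.2,0,2.4,0,0,0,-1,0,2.5,0,0,0,-1,0,2.5,0,0,0,-0.8,0,2.5,0,0,0,0,0,0,0,0,0]}}

```text
time: 13.25
eef_pos: [0.6054, -0.1237, 0.1168]
orientation: [-0.003, 0.967, 0.005, 0.255]
wrist_force: [0.0, 0.5, 0.3]
opening: 0.006
finger_force: 0.0
```

```bash
python3 n.py
```

```text
13.25 [ 0.60544219 -0.12365021  0.11684838] [-0.5   0.05  0.72  2.16 -0.33  0.46  2.05] [0.  0.5 0.3] [[-0.87, -0.008, 0.493], [-0.003, 1.0, 0.01], [-0.493, 0.008, -0.87]]
1.074 [ 0.5876 -0.1231  0.1282] tool mm [ 10.    0.8 -18.6]
1.0 [ 0.5927 -0.1231  0.1251] tool mm [  7.    0.7 -13.5]
0.9 [ 0.5992 -0.1231  0.1205] tool mm [ 3.6  0.6 -6.2]
0.8 [ 0.6052 -0.1231  0.1152] tool mm [1.  0.5 1.3]
0.7 [ 0.6107 -0.1231  0.1094] tool mm [-0.9  0.5  9.1]
0.64 [ 0.6136 -0.1231  0.1056] tool mm [-1.6  0.4 13.8]
0.6 [ 0.6155 -0.1231  0.103 ] tool mm [-1.9  0.4 17. ]
```

>>> {"api": "drive_tool", "payload": {"deltas": [-0.3,0,3,0,0,0,-0.3,0,3,0,0,0,-0.3,0,3,0,0,0,-0.3,0,3,0,0,0]}}

```text
time: 13.65
eef_pos: [0.6128, -0.1235, 0.1075]
orientation: [-0.003, 0.967, 0.005, 0.255]
wrist_force: [0.6, 0.2, -0.5]
opening: 0.005
finger_force: 0.1
```

>>> {"api": "drive_tool", "payload": {"deltas": [-0.3,0,2.5,0,0,0,-0.2,0,2.5,0,0,0,0,0,0,0,0,0]}}

```text
time: 13.95
eef_pos: [0.6153, -0.1237, 0.1046]
orientation: [-0.002, 0.967, 0.006, 0.255]
wrist_force: [-27.6, 3.5, 32.2]
opening: 0.004
finger_force: 20.4
```

```bash
python3 n.py; python3 - <<'E'
from h import *
a=vision.read_camera("side")[60:235,265:465,::-1]
b=vision.read_camera("wrist")[:,:,::-1]
cv2.imwrite("pics/s4.png",np.hstack([cv2.resize(a,(420,368),interpolation=cv2.INTER_CUBIC),b[16:384,130:510]]))
E
```

```text
13.95 [ 0.61529195 -0.12365023  0.10456213] [-0.48  0.1   0.71  2.15 -0.43  0.45  2.13] [-27.6   3.5  32.2] [[-0.87, -0.007, 0.494], [-0.001, 1.0, 0.013], [-0.494, 0.01, -0.87]]
1.074 [ 0.5876 -0.1231  0.1282] tool mm [ 12.4   1.  -34.2]
1.0 [ 0.5927 -0.1231  0.1251] tool mm [  9.5   0.9 -29.1]
0.9 [ 0.5992 -0.1231  0.1205] tool mm [  6.1   0.8 -21.8]
0.8 [ 0.6052 -0.1231  0.1152] tool mm [  3.5   0.7 -14.2]
0.7 [ 0.6106 -0.1231  0.1094] tool mm [ 1.7  0.6 -6.5]
0.64 [ 0.6136 -0.1231  0.1056] tool mm [ 0.9  0.6 -1.7]
0.6 [ 0.6155 -0.1231  0.103 ] tool mm [0.6 0.5 1.5]
```

View pics/s4.png

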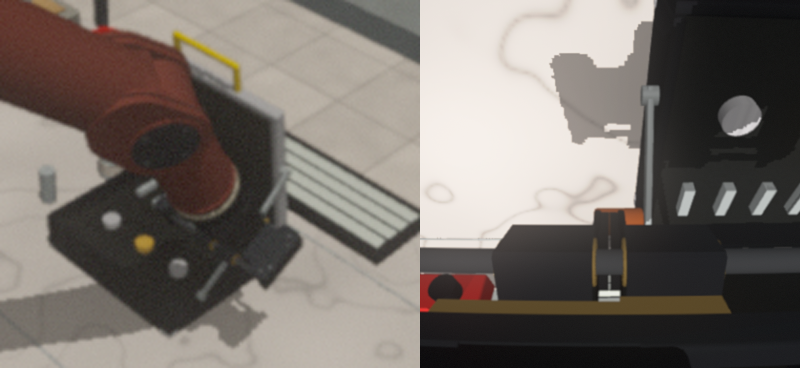

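The fingers are on the knob and the force rose sharply at φ≈0.63, which matches the locked position of 0.644, so the knob is at its stop. I'll back off and check.

>>> {"api": "drive_tool", "payload": {"deltas": [0,0,-4,0,0,0,0,0,-6,0,0,0,0,0,-15,0,0,0,0,0,-25,0,0,0,0,0,-25,0,0,0,0,0,-25,0,0,0,0,0,-25,0,0,0,0,0,-25,0,0,0]}}

```text
time: 14.85
eef_pos: [0.541, -0.1252, 0.2351]
orientation: [-0.003, 0.967, 0.005, 0.256]
wrist_force: [0.7, 1.6, 0.1]
opening: 0.005
finger_force: 0.0
```

>>> {"api": "drive_tool", "payload": {"deltas": [0,-20,-20,0,0,0,0,-25,-20,0,0,0,0,-25,-20,0,0,0,0,-25,0,0,0,0,0,-25,0,0,0,0,0,-25,0,0,0,0,0,0,0,0,0,0,0,0,0,0,0,0]}}

```text
time: 15.65
eef_pos: [0.513, -0.2708, 0.285]
orientation: [-0.002, 0.967, 0.005, 0.255]
wrist_force: [0.1, -0.1, -0.9]
opening: 0.003
finger_force: 0.0
```

```bash
python3 - <<'E'
from h import *
print(sense()["wrist_force"])
a=vision.read_camera("side")[60:235,265:465,::-1]; c=vision.read_camera("top")[40:280,150:410,::-1]
K=np.array([[.5539+.08*np.cos(p),-.1183,.05+.08*np.sin(p)] for p in(.644,1.074)])
print((proj("side",K)-[265,60])*2, proj("top",K))
cv2.imwrite("pics/s5.png",np.hstack([cv2.resize(a,(400,350),interpolation=cv2.INTER_CUBIC),cv2.resize(c,(380,350))]))
E
```

```text
[ 0.13033807 -0.14645672 -0.88370018]
[[233.23458981 243.20506977]
 [221.74313451 240.09020907]] [[379.52141193 149.83084384]
 [380.89871074 157.04462175]]
```

View pics/s5.png

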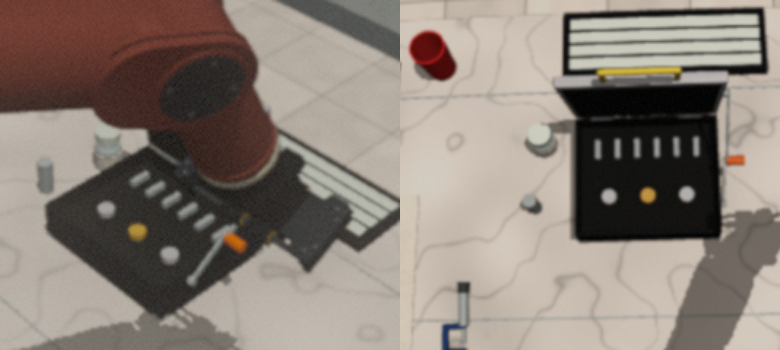

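The knob is at (235,242) in the side crop and (379.2,149.7) in the top picture. The predictions for the locked knob are (233,243) and (379.5,149.8), so the stay is locked. The lid is up, the robot is clear, and the jar, pin and micrometer show no sign of having moved.

```bash
python3 -c "
from bench import r
print(r.finish_job())"
```

```text
the job is handed in; nothing more can be done
None
```

The lid is up and held by the locked stay, with the knob at its stop in both camera views and the arm clear; I handed the job in at about 16 s, but the push peaked at about 42 N on the fingertips when the knob hit its stop, and no verdict came back.

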